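# Set the spring preload with a stop collar

## Robot

A 6-joint arm with a two-finger parallel gripper is mounted at the origin on a cart in front of the work surface, level with it; the furniture and walls round the work are solid. World frame = base frame: x ahead of the robot, y to its left, z up, the work surface at z = 0. Lengths are in mm, angles in rad, forces in N, time in s.
With the tool pointing down it reaches from about 300 to 775 mm from the base axis. Payload 14.6 kg.
Tool frame: the origin (TCP) lies at the very end of the fingers, on their centre line; the grasp point (between the pads) lies 19 mm behind it; z points along the fingers, y is the line along which they close (so a half turn about z gives the same grasp; the last joint's range is limited). The gripper opens to 94 mm and grips with 3 to 60 N. Pads are 16 mm wide; open, the fingers measure 119 mm over their backs; the gripper's body (75 mm by 177 mm) begins 78 mm behind the grasp point.
Start: joints at [-1.331, 0.3, 1.521, -0, 1.321, -0.067], TCP at [166.098, -524.31, 205.446] pointing down, gripper open.
Joint ranges: [-3.03, 3.03], [-0.79, 2.21], [0.23, 2.52], [-1.04, 4.18], [0, 3.07], [-2.55, 2.55]. Speed limits (rad/s): [2.22, 2.22, 2.57, 3.14, 3.14, 3.14].

## Interface

Orientations are given as [roll, pitch, yaw] about the fixed x, y, z axes, in that order (R = Rz(yaw) Ry(pitch) Rx(roll)).
In Python, from cell import manip, camera, get_calibration gives the robot as it stands. The module is installed in compiled form; this text tells all that it offers.
- The arm moves only by the tool jog_arm, never from a script. Its argument "plan" is one flat list of numbers, 6 for each row, row after row: the shift along the world's x, y, z in m, then the turn, a rotation vector about the world's x, y, z in degrees. A call has 1 to 20 rows; each row is the pose to reach, as a shift and turn from the pose commanded when the call began; what a row does not reach only later rows make up. A row lasts 1/10 s, in which the tool goes at most 50 mm and 8.59 degrees, less where a joint would pass 70% of its speed; a pose out of reach is approached as far as the arm can. A call with a gripper value outside its range is refused whole. "claw" is the finger opening in m, from 0 to 0.094, set as the call begins (left out, the last holds). The fingers move at their own pace and stop on an object; "force" is the grip in N (left out, the last holds). Time passes only in rows, so rows that repeat a pose let the fingers close. It gives the time, the measured TCP pose, the force, the opening and the grip force at its end, in the units of the state.
- manip.read_state(): the state, without advancing time (a new reading comes with each control period).
- camera(name): name is "scene" or "top"; returns (picture, depth): 480x640x3 uint8, red, green, blue; 480x640 float32, mm along the optical axis (not along the pixel's ray), 0 where there is no reading.
- get_calibration(name): a dict with "fx", "fy", "cx", "cy" (pixels), "origin" and "attitude" of the camera in the world. Camera axes: x right, y down, z forward; pixel columns grow to the right and rows downward; lengths in mm; the calibration is good to about 2 mm. A picture is of the moment at which its call begins. get_calibration takes no time and is no camera call.
- manip.sign_off(): hands the job in; it is judged then, once.
The state is a dict: "clock": time; "joints": joint angles; "qd": joint speeds; "effort": joint torques, N m; "eef_pos": TCP position; "eef_rot": TCP orientation; "wrist_force": force on the tool from outside, world axes, zero at the start; "moment": the same for the moment, N m; "finger_gap": finger opening in mm; "finger_force": force on a finger pad.
Only numpy, scipy, OpenCV 4.12 (cv2) and the standard library are available. Lean on these libraries where they do the work, as an engineer would, in place of code of your own. Each camera call takes 0.05 s, during which the arm holds its last target. There are 200 camera calls.

## Task

On the small guide rail, loosen the brass wing screw of the dark stop collar, slide the collar along the rod against the red spring pad of the grey buffer until it presses the pad with about 9 newtons (the spring must not be squeezed solid), then tighten the wing screw again so that the collar keeps that pressure when you let go. Leave the things lying round the rail where they are.

Things in the scene. Friction and masses are not known exactly. Their poses are not given: they have to be found in the camera images.
- rail: Guide rail screwed to the bench: aluminium plate 90 x 310 x 12 mm, blue end posts 44 x 22 mm, 78 mm high, centred 135 mm either side of the middle, and a level steel rod 16 mm thick, its axis 60 mm above the bench. Origin: centre of the plate's underside; y runs along the rod from the collar towards the buffer; z up.
- buffer: Grey spring buffer block fixed on the rail, 44 mm wide, 24 mm long along the rod, 78 mm high. Origin: on the bench plane under its centre, axes as the rail's. On its -y side, towards the collar, a red round pad (35 mm across, 5 mm thick, round the rod) stands out on a coil spring.
- buffer_face (a point): Centre of the block's -y face, on the rod's axis. With the spring relaxed the pad's free face stands 14 to 26 mm out from here towards the collar; how far differs each time and is not reported: feel for it. From first touch the spring gives 2.5 N per mm; it is solid after 8 mm (20 N).
- collar: Dark knurled stop collar, 42 mm across, 26 mm long; it only slides along the rod. Origin: its centre, on the rod's axis. Its +y face, 13 mm from there, meets the pad. Clamped while the screw is tight (20 N do not move it); when loose it slides with about 1.5 N of drag, felt on top of the spring, and the spring pushes it back unless it is held, for instance by the wing while this is turned.
- wing (a point): Centre of the brass wing (flat grip) of the screw: 36 mm long (point x), 12 mm thick (point y), 30 mm high, straight above the collar's centre, 120 mm above the bench. It turns about the vertical through this point, does not rise, and travels with the collar. All else on the rail is below 87 mm. When tight its long side stands about 35 degrees clockwise (from above) of square to the rod.
- wing_screw (a joint): Turn of the wing screw in rad, seen from above counter-clockwise positive (loosens). About 0 to 0.15 at the start: tight. Below 0.25 it clamps the collar firmly, above 0.65 the collar is free; stops at -0.15 and 1.35. The friction to overcome is 0.1 to 0.25 N m.
- tape_measure: Yellow pocket tape measure, 37 x 100 x 68 mm, loose on the bench on the rail's far side. Origin: centre of its underside.
- screwdriver: Blue-handled screwdriver, 27 x 176 x 25 mm, loose on the bench on the rail's near side. Origin: centre of its underside.
- wood_block: Wooden block, 38 x 95 x 18 mm, loose on the bench on the rail's far side. Origin: centre of its underside.

How it is judged:
By the outcome, as a careful person would: the job done as asked, in the order asked, and still so for the second after the job is handed in, with the robot touching nothing.
It also fails if it takes over 58 s, if anything falls off the work surface, if the arm or the gripper's body presses on something with over 40 N, if the wrist force passes 120 N, or if a joint passes its speed limit or range.

## Working session

There is one attempt and no reset: what is moved stays moved. The work goes in short steps, Python scripts to look and compute and a tool call to move; the robot and the scene stay as the last step left them, time stands still between calls to the robot, and variables do not carry over. Pictures are saved under pics/ and viewed, at most 10 in all, crops included, and the job is handed in when it is done.

Besides the shell and the picture viewer there is one more tool, called after ">>>" as a command line: name --argument value ..., lists and objects as JSON in quotes. jog_arm: Moves the arm, as the interface text tells. Its arguments: {"type":"object","properties":{"plan":{"type":"array"},"claw":{"type":"number"},"force":{"type":"number"}},"required":["plan"]}

```bash
mkdir -p pics
cat > h.py <<'E'
import numpy as np, cv2
from cell import manip, camera, get_calibration
def shot(name,fn=None):
    p,d=camera(name)
    if fn: cv2.imwrite('pics/'+fn,p[:,:,::-1])
    return p,d
def cloud(name,d):
    c=get_calibration(name)
    v,u=np.mgrid[:480,:640]
    P=np.stack([(u-c['cx'])/c['fx']*d,(v-c['cy'])/c['fy']*d,d],-1)
    a=np.array(c['attitude'])
    if a.shape!=(3,3):
        from scipy.spatial.transform import Rotation as R
        a=R.from_euler('xyz',a).as_matrix()
    W=P@a.T+np.array(c['origin']); W[d==0]=np.nan
    return W
E
python3 - <<'E'
from h import *
for n in('scene','top'):
    p,d=shot(n,n+'1.png'); np.savez(n+'1.npz',p=p,d=d); print(get_calibration(n))
s=manip.read_state();print(s)
E
```

```text
{'fx': 523.0546287396352, 'fy': 523.0546287396352, 'cx': 324.5554744465437, 'cy': 243.0196951549473, 'origin': array([303.52943583, 543.40784283, 683.37401635]), 'attitude': array([-2.33255066, -0.00761759, -2.61381731])}
{'fx': 448.74182338035604, 'fy': 448.74182338035604, 'cx': 318.3977976419709, 'cy': 230.49438821427896, 'origin': array([466.34841768,  27.44375508, 925.63084601]), 'attitude': array([-2.98240951, -0.021393  , -1.58734874])}
{'clock': 0.1, 'joints': array([-1.33059874e+00,  3.00388926e-01,  1.52147887e+00, -4.30133037e-05,
        1.32070619e+00, -6.66248084e-02]), 'qd': array([-0.00032049, -0.00229971, -0.00132197, -0.00055379, -0.0010316 ,
        0.00079838]), 'effort': array([ 2.62324866e-03, -5.32645583e+01, -3.53284228e+01,  7.10226805e-02,
        2.34808191e-02, -6.68615644e-05]), 'eef_pos': array([ 166.0376925 , -524.10698287,  204.97464643]), 'eef_rot': array([-3.14061073e+00, -2.37603921e-05,  3.06833051e-01]), 'wrist_force': array([-0.24206364,  0.08707949,  0.73874133]), 'moment': array([ 0.0018923 , -0.00145288, -0.02948059]), 'finger_force': 0.0, 'finger_gap': 94.19775148912008}
```

View pics/top1.png

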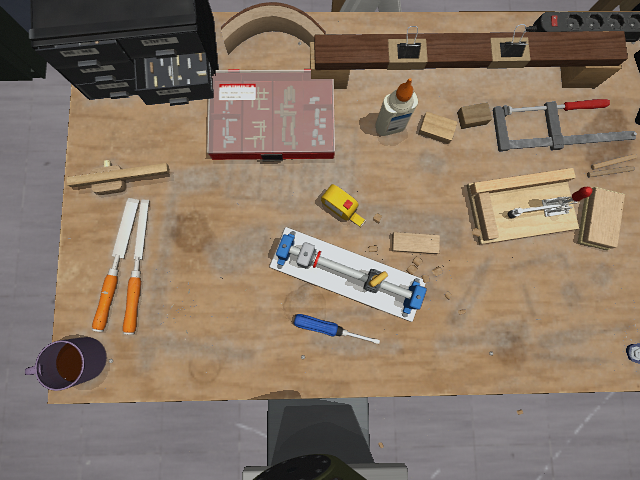

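View pics/scene1.png

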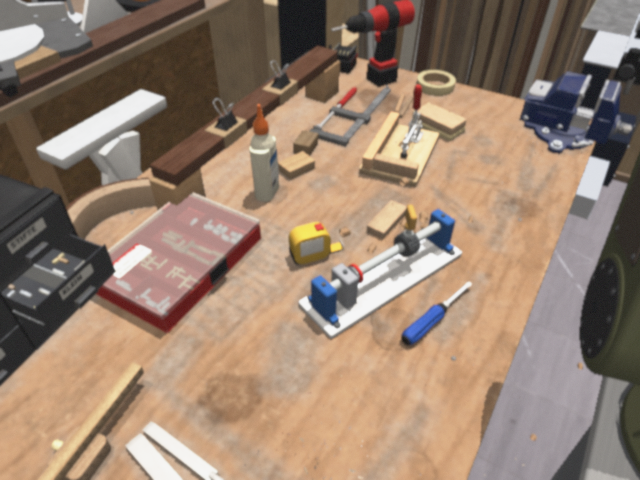

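The top view shows the rail with blue posts at about (285,245) and (417,295), the grey buffer at (306,255), the red pad at (317,259), and the collar with its brass wing at (377,281). The scene view agrees. Next I turn these into positions.

Run:
```python
from h import *
z=np.load('top1.npz');W=cloud('top',z['d']);p=z['p'];hsv=cv2.cvtColor(p,cv2.COLOR_RGB2HSV)
v,u=np.mgrid[:480,:640]
roi=(u>265)&(u<435)&(v>225)&(v<325)
blue=roi&(hsv[...,0]>100)&(hsv[...,0]<125)&(hsv[...,1]>120)&(abs(W[...,2]-78)<6)
A=W[blue&(u<350)];B=W[blue&(u>350)]
f=lambda a:(a.min(0)+a.max(0))/2
print(len(A),f(A),A.mean(0),len(B),f(B),B.mean(0))
pl=roi&(abs(W[...,2]-12)<4)&(p.min(-1)>150)
r=cv2.minAreaRect(W[pl][:,:2].astype(np.float32));print('plate',r)
a,b=A.mean(0)[:2],B.mean(0)[:2]
d=(a-b)/np.linalg.norm(a-b);print('dir',d,np.degrees(np.arctan2(d[1],d[0])),np.linalg.norm(a-b),'mid',(a+b)/2)
wg=roi&(W[...,2]>100);w=W[wg];print('wing',len(w),w.mean(0),f(w),w[:,2].max(),cv2.minAreaRect(w[w[:,2]>125][:,:2].astype(np.float32)))
red=roi&((hsv[...,0]<8)|(hsv[...,0]>172))&(hsv[...,1]>150)&(u<335);q=W[red];print('red',len(q),q.mean(0))
m=(a+b)/2
print('along: wing',(w.mean(0)[:2]-m)@d,'red',np.percentile((q[:,:2]-m)@d,[5,95]))
gr=roi&(abs(W[...,2]-78)<6)&(u>296)&(u<322)&(hsv[...,1]<60);g=W[gr];print('buf',len(g),np.percentile((g[:,:2]-m)@d,[2,50,98]))
n=np.array([-d[1],d[0]]);print('lateral wing',(w.mean(0)[:2]-m)@n)
```

```text
235 [573.54484792  72.06245974  77.15451029] [573.17432145  72.29412043  77.55871261] 246 [ 474.28922285 -176.99952146   77.27993377] [ 473.74519684 -176.4065272    77.80227994]
plate ((523.88037109375, -52.912109375), (308.319580078125, 89.00324249267578), 68.17271423339844)
dir [0.37122609 0.92854251] 68.20874673090245 267.839808386639 mid [523.45975915 -52.05620338]
wing 163 [506.15189663 -95.35604005 130.88699965] [506.2384462  -96.23733922 120.06448067] 138.1026002909996 ((506.20697021484375, -96.59964752197266), (12.136286735534668, 35.456302642822266), 34.92826843261719)
red 40 [547.9106497   11.71706141  73.94443026]
along: wing -46.63086908666559 red [66.28426941 70.29001068]
buf 314 [ 73.46321772  89.89484914 102.81639853]
lateral wing -0.0029429477191469985
```

>>> jog_arm --plan '[0.02,0.025,0,0,0,7,0.045,0.057,0,0,0,14,0.07,0.09,0,0,0,22,0.095,0.12,0,0,0,30,0.12,0.15,0,0,0,38,0.145,0.183,0,0,0,46,0.17,0.215,0,0,0,54,0.195,0.247,0,0,0,62,0.22,0.28,0,0,0,70,0.245,0.31,0,0,0,78,0.27,0.34,0,0,0,86,0.295,0.37,0,0,0,94,0.318,0.4,0,0,0,101,0.334,0.42,0,0,0,105.5,0.34,0.428,-0.01,0,0,107.3,0.34,0.428,-0.025,0,0,107.3,0.34,0.428,-0.03,0,0,107.3,0.34,0.428,-0.03,0,0,107.3]' --claw 0.06

```text
clock: 1.9
eef_pos: [505.4, -96.8, 174.5]
eef_rot: [-3.14, -0.001, 2.178]
wrist_force: [0.6, 0.3, -0.7]
finger_gap: 59.8
finger_force: 0.0
```

>>> jog_arm --plan '[0.0005,0,-0.015,0,0,0,0.0005,0,-0.035,0,0,0,0.0005,0,-0.055,0,0,0,0.0005,0,-0.068,0,0,0,0.0005,0,-0.072,0,0,0,0.0005,0,-0.072,0,0,0,0.0005,0,-0.072,0,0,0]'

```text
clock: 2.6
eef_pos: [507.0, -96.5, 104.4]
eef_rot: [3.141, 0.001, 2.179]
wrist_force: [-0.0, 0.0, 0.6]
finger_gap: 59.9
finger_force: 0.0
```

Run:
```python
from h import *
p,d=shot('scene');cv2.imwrite('pics/c2.png',cv2.resize(p[150:310,300:500,::-1],(750,600)))
```

```text
(no output)
```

View pics/c2.png

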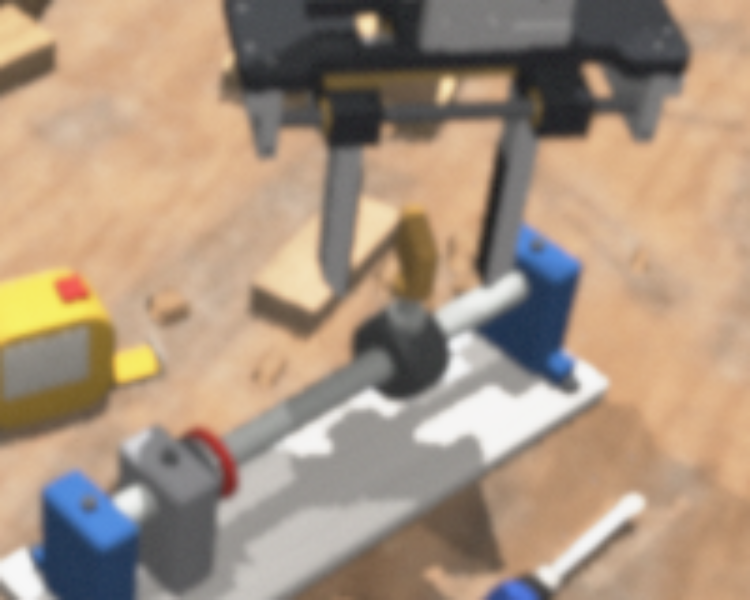

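The wing, at (415,250) in the crop, stands midway between the fingers at (340,220) and (505,200), so I can close.

>>> jog_arm --plan '[0,0,0,0,0,0,0,0,0,0,0,0,0,0,0,0,0,0,0,0,0,0,0,0,0,0,0,0,0,0,0,0,0,0,0,0,0,0,0,0,0,0,0,0,0,0,0,0]' --claw 0 --force 50

```text
clock: 3.45
eef_pos: [506.4, -96.5, 103.4]
eef_rot: [-3.141, -0.0, 2.179]
wrist_force: [-3.6, -2.2, 0.6]
finger_gap: 14.0
finger_force: 50.0
```

>>> jog_arm --plan '[0,0,0,0,0,3,0,0,0,0,0,8,0,0,0,0,0,13,0,0,0,0,0,18,0,0,0,0,0,23,0,0,0,0,0,28,0,0,0,0,0,33,0,0,0,0,0,38,0,0,0,0,0,43,0,0,0,0,0,48,0,0,0,0,0,52,0,0,0,0,0,55,0,0,0,0,0,55,0,0,0,0,0,55]'

```text
clock: 4.85
eef_pos: [506.4, -96.2, 103.2]
eef_rot: [3.141, -0.001, 3.138]
wrist_force: [-2.5, 0.2, -2.3]
finger_gap: 14.1
finger_force: 50.0
```

Run:
```python
from h import *
p,d=shot('scene');cv2.imwrite('pics/c3.png',cv2.resize(p[150:310,300:500,::-1],(750,600)))
s=manip.read_state();print(s['moment'],s['wrist_force'],s['eef_pos'],s['finger_gap'])
```

```text
[-0.0738276   0.41149714 -0.01672831] [-3.78849207 -1.13233301 -2.01766906] [506.38022318 -96.21139214 103.18743999] 13.994362626957933
```

View pics/c3.png

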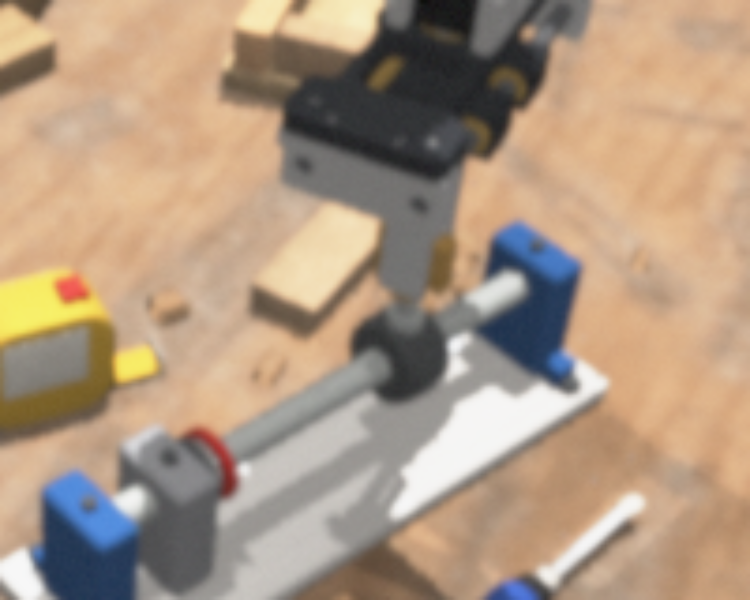

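The wing turned with the fingers, and the collar at (400,350) is now free. I slide it most of the way.

>>> jog_arm --plan '[0.0011,0.0028,0,0,0,0,0.0033,0.0084,0,0,0,0,0.0056,0.0139,0,0,0,0,0.0078,0.0195,0,0,0,0,0.01,0.0251,0,0,0,0,0.0123,0.0306,0,0,0,0,0.0145,0.0362,0,0,0,0,0.0167,0.0418,0,0,0,0,0.0189,0.0473,0,0,0,0,0.0208,0.052,0,0,0,0,0.0219,0.0548,0,0,0,0,0.0223,0.0557,0,0,0,0]'

```text
clock: 6.1
eef_pos: [528.9, -40.3, 103.3]
eef_rot: [3.142, -0.0, 3.14]
wrist_force: [-3.5, 0.2, -6.3]
finger_gap: 13.9
finger_force: 50.0
```

```bash
cat >> h.py <<'E'
d=np.array([.3712,.9285])
def rep():
    s=manip.read_state();f=s['wrist_force'][:2];x=s['eef_pos'][:2]-[523.46,-52.06]
    print('t',s['clock'],'along',round(x@d,2),'lat',round(x@[-d[1],d[0]],2),'push',round(-f@d,2),'latF',round(f@[-d[1],d[0]],2),s['wrist_force'][2],s['moment'],s['eef_rot'][2],s['finger_gap'])
E
python3 - <<'E'
from h import *
rep()
E
```

```text
t 6.1 along 12.95 lat -0.67 push 1.1 latF 3.31 -6.2856371846687065 [ 0.04930498  0.62480076 -0.10668681] 3.1397514194034835 13.875621981078686
```

>>> jog_arm --plan '[0.0015,0.0037,0,0,0,0,0.003,0.0074,0,0,0,0,0.0045,0.0111,0,0,0,0,0.0056,0.0139,0,0,0,0,0.0063,0.0158,0,0,0,0,0.0067,0.0167,0,0,0,0,0.007,0.0176,0,0,0,0,0.0074,0.0186,0,0,0,0]'

```text
clock: 6.9
eef_pos: [536.2, -22.0, 103.4]
eef_rot: [3.142, -0.0, 3.139]
wrist_force: [-4.6, 0.2, -9.2]
finger_gap: 14.0
finger_force: 50.0
```

```bash
python3 -c "
from h import *
rep()"
```

```text
t 6.9 along 32.64 lat -0.71 push 1.57 latF 4.33 -9.21257390015247 [ 0.10358736  0.78356576 -0.07534381] 3.139357554214544 14.049986861955206
```

>>> jog_arm --plan '[0.0004,0.0009,0,0,0,0,0.0007,0.0019,0,0,0,0,0.0011,0.0028,0,0,0,0,0.0015,0.0037,0,0,0,0]'

```text
clock: 7.3
eef_pos: [537.8, -18.2, 103.4]
eef_rot: [3.142, -0.0, 3.139]
wrist_force: [-4.8, -0.1, -8.6]
finger_gap: 14.1
finger_force: 50.0
```

```bash
python3 -c "
from h import *
rep()"
```

```text
t 7.3 along 36.72 lat -0.75 push 1.9 latF 4.45 -8.625663108533624 [ 0.09770076  0.81463374 -0.05086536] 3.1394045233205565 14.09071519721785
```

>>> jog_arm --plan '[0.0004,0.0009,0,0,0,0,0.0007,0.0019,0,0,0,0,0.0011,0.0028,0,0,0,0]'

```text
clock: 7.6
eef_pos: [538.9, -15.4, 103.4]
eef_rot: [3.142, -0.0, 3.139]
wrist_force: [-4.2, -0.1, -9.3]
finger_gap: 13.8
finger_force: 50.0
```

>>> jog_arm --plan '[0.0004,0.0009,0,0,0,0,0.0007,0.0019,0,0,0,0,0.0011,0.0028,0,0,0,0]'

```text
clock: 7.9
eef_pos: [540.0, -12.6, 103.4]
eef_rot: [-3.142, -0.0, 3.14]
wrist_force: [-4.8, 0.7, -9.4]
finger_gap: 14.2
finger_force: 50.0
```

>>> jog_arm --plan '[0.0004,0.0009,0,0,0,0,0.0007,0.0019,0,0,0,0]'

```text
clock: 8.1
eef_pos: [540.7, -10.7, 103.4]
eef_rot: [-3.142, -0.0, 3.139]
wrist_force: [-4.6, 0.2, -11.0]
finger_gap: 13.9
finger_force: 50.0
```

>>> jog_arm --plan '[0.0004,0.0009,0,0,0,0,0.0007,0.0019,0,0,0,0]'

```text
clock: 8.3
eef_pos: [541.5, -8.9, 103.4]
eef_rot: [-3.142, 0.0, 3.139]
wrist_force: [-4.5, -0.6, -11.2]
finger_gap: 13.9
finger_force: 50.0
```

>>> jog_arm --plan '[0.0004,0.0009,0,0,0,0,0.0007,0.0019,0,0,0,0]'

```text
clock: 8.5
eef_pos: [542.2, -7.0, 103.4]
eef_rot: [-3.142, 0.0, 3.139]
wrist_force: [-3.8, -0.2, -11.6]
finger_gap: 13.9
finger_force: 50.0
```

>>> jog_arm --plan '[0.0004,0.0009,0,0,0,0,0.0004,0.0009,0,0,0,0]'

```text
clock: 8.7
eef_pos: [542.6, -5.9, 103.4]
eef_rot: [3.141, 0.0, 3.14]
wrist_force: [-3.7, 1.3, -10.7]
finger_gap: 13.8
finger_force: 50.0
```

>>> jog_arm --plan '[0.0004,0.0009,0,0,0,0,0.0004,0.0009,0,0,0,0]'

```text
clock: 8.9
eef_pos: [542.9, -5.1, 103.4]
eef_rot: [3.142, 0.0, 3.139]
wrist_force: [-4.0, 0.5, -10.8]
finger_gap: 13.8
finger_force: 50.0
```

>>> jog_arm --plan '[0.0004,0.0009,0,0,0,0,0.0004,0.0009,0,0,0,0]'

```text
clock: 9.1
eef_pos: [543.3, -4.2, 103.4]
eef_rot: [3.142, -0.0, 3.14]
wrist_force: [-2.7, 0.1, -11.8]
finger_gap: 13.9
finger_force: 50.0
```

>>> jog_arm --plan '[0.0004,0.0009,0,0,0,0,0.0004,0.0009,0,0,0,0]'

```text
clock: 9.3
eef_pos: [543.7, -3.4, 103.4]
eef_rot: [-3.142, -0.0, 3.14]
wrist_force: [-4.8, 0.2, -10.7]
finger_gap: 14.0
finger_force: 50.0
```

```bash
python3 -c "
from h import *
p,_=shot('scene');cv2.imwrite('pics/c4.png',cv2.resize(p[150:310,300:500,::-1],(750,600)))
rep()"
```

```text
t 9.35 along 52.72 lat -0.69 push 1.36 latF 3.63 -11.305095089688876 [ 0.11032949  0.64553243 -0.08825183] 3.139480978910225 13.679798168106926
```

View pics/c4.png

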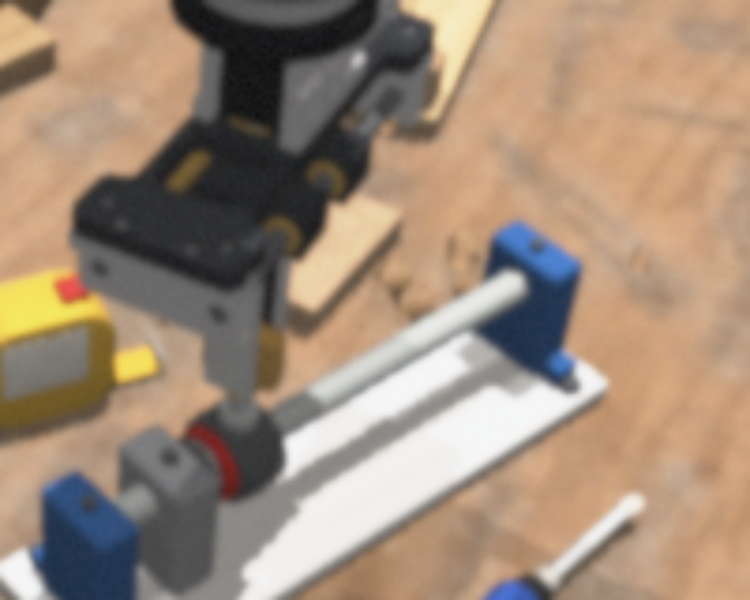

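The collar, at (250,450), is practically at the pad, at (215,460). I feel on in 1 mm steps.

>>> jog_arm --plan '[0.0004,0.0009,0,0,0,0,0.0004,0.0009,0,0,0,0]'

```text
clock: 9.55
eef_pos: [544.0, -2.6, 103.4]
eef_rot: [-3.141, -0.0, 3.139]
wrist_force: [-4.6, -1.1, -11.6]
finger_gap: 13.9
finger_force: 50.0
```

>>> jog_arm --plan '[0.0004,0.0009,0,0,0,0,0.0004,0.0009,0,0,0,0]'

```text
clock: 9.75
eef_pos: [544.3, -1.9, 103.4]
eef_rot: [-3.141, -0.001, 3.139]
wrist_force: [-5.3, -1.6, -10.9]
finger_gap: 14.1
finger_force: 50.0
```

```bash
python3 -c "
from h import *
rep()"
```

```text
t 9.75 along 54.37 lat -0.74 push 3.41 latF 4.32 -10.933361178834193 [-0.40877331  0.99671984 -0.08615934] 3.1394071675423394 14.111438617196288
```

>>> jog_arm --plan '[0.0004,0.0009,0,0,0,0,0.0004,0.0009,0,0,0,0,0.0004,0.0009,0,0,0,0]'

```text
clock: 10.05
eef_pos: [544.6, -1.1, 103.4]
eef_rot: [-3.141, -0.001, 3.139]
wrist_force: [-5.7, -3.6, -9.4]
finger_gap: 13.9
finger_force: 50.0
```

```bash
python3 -c "
from h import *
rep()"
```

```text
t 10.05 along 55.15 lat -0.75 push 5.49 latF 3.93 -9.42611269205769 [-0.60234189  1.14291397 -0.11352705] 3.1393893680194984 13.882086431348291
```

>>> jog_arm --plan '[0.0004,0.0009,0,0,0,0,0.0004,0.0009,0,0,0,0,0.0004,0.0009,0,0,0,0]'

```text
clock: 10.35
eef_pos: [544.9, -0.4, 103.4]
eef_rot: [-3.14, -0.001, 3.139]
wrist_force: [-6.8, -5.3, -9.8]
finger_gap: 13.8
finger_force: 50.0
```

```bash
python3 -c "
from h import *
rep()"
```

```text
t 10.35 along 55.9 lat -0.78 push 7.43 latF 4.34 -9.809053370001442 [-0.88007391  1.27640242 -0.09388808] 3.139347612848757 13.759630782605761
```

>>> jog_arm --plan '[0.0004,0.0009,0,0,0,0,0.0006,0.0014,0,0,0,0,0.0006,0.0014,0,0,0,0,0.0006,0.0014,0,0,0,0]'

```text
clock: 10.75
eef_pos: [545.4, 0.6, 103.4]
eef_rot: [-3.14, -0.001, 3.139]
wrist_force: [-8.1, -6.3, -8.5]
finger_gap: 13.8
finger_force: 50.0
```

```bash
python3 -c "
from h import *
rep()"
```

```text
t 10.75 along 57.07 lat -0.8 push 8.88 latF 5.2 -8.490976630403356 [-1.41543937  1.56990051 -0.07775216] 3.1393191441705643 13.811355363937976
```

>>> jog_arm --plan '[0,0,0,0,0,0]'

```text
clock: 10.85
eef_pos: [545.4, 0.6, 103.4]
eef_rot: [-3.14, -0.001, 3.139]
wrist_force: [-8.8, -7.0, -8.9]
finger_gap: 13.7
finger_force: 50.0
```

>>> jog_arm --plan '[0,0,0,0,0,0]'

```text
clock: 10.95
eef_pos: [545.4, 0.6, 103.4]
eef_rot: [-3.14, -0.001, 3.139]
wrist_force: [-8.0, -6.4, -8.7]
finger_gap: 13.9
finger_force: 50.0
```

>>> jog_arm --plan '[0,0,0,0,0,0]'

```text
clock: 11.05
eef_pos: [545.4, 0.6, 103.4]
eef_rot: [-3.14, -0.001, 3.139]
wrist_force: [-8.1, -7.5, -7.9]
finger_gap: 14.0
finger_force: 50.0
```

>>> jog_arm --plan '[0,0,0,0,0,0]'

```text
clock: 11.15
eef_pos: [545.4, 0.7, 103.4]
eef_rot: [-3.14, -0.001, 3.139]
wrist_force: [-8.3, -7.1, -7.7]
finger_gap: 14.0
finger_force: 50.0
```

>>> jog_arm --plan '[0.0001,0.0002,0,0,0,-2,0.0001,0.0002,0,0,0,-6,0.0001,0.0002,0,0,0,-10,0.0001,0.0002,0,0,0,-14,0.0001,0.0002,0,0,0,-16,0.0001,0.0002,0,0,0,-16]' --force 60

```text
clock: 11.75
eef_pos: [546.3, 0.7, 104.4]
eef_rot: [-3.14, 0.001, 2.859]
wrist_force: [-8.0, -7.6, -0.7]
finger_gap: 11.6
finger_force: 113.6
```

```bash
python3 -c "
from h import *
rep()"
```

```text
t 11.75 along 57.44 lat -1.58 push 10.02 latF 4.66 -0.7019462161418829 [-1.69316607  1.41682878  0.05335235] 2.8589418146552634 11.550439619388067
```

>>> jog_arm --plan '[0,0,0,0,0,0]'

```text
clock: 11.85
eef_pos: [546.3, 0.7, 104.4]
eef_rot: [-3.14, 0.001, 2.86]
wrist_force: [-8.5, -7.8, -1.6]
finger_gap: 11.5
finger_force: 113.5
```

>>> jog_arm --plan '[0,0,0,0,0,0]'

```text
clock: 11.95
eef_pos: [546.2, 0.7, 104.4]
eef_rot: [-3.14, 0.001, 2.86]
wrist_force: [-8.6, -7.3, -1.8]
finger_gap: 11.5
finger_force: 113.5
```

```bash
python3 -c "
from h import *
rep()"
```

```text
t 11.95 along 57.43 lat -1.57 push 9.92 latF 5.28 -1.807312970614281 [-1.63461411  1.48269037  0.00765309] 2.8601864466674622 11.542706341879402
```

>>> jog_arm --plan '[0,0,0,0,0,-2,0,0,0,0,0,-5,0,0,0,0,0,-8,0,0,0,0,0,-10,0,0,0,0,0,-10]'

```text
clock: 12.45
eef_pos: [546.2, 0.7, 104.4]
eef_rot: [-3.14, 0.002, 2.685]
wrist_force: [-8.3, -8.4, -1.7]
finger_gap: 11.4
finger_force: 113.5
```

```bash
python3 -c "
from h import *
rep()"
```

```text
t 12.45 along 57.41 lat -1.57 push 10.87 latF 4.6 -1.7490201208985021 [-1.71439004  1.46207008  0.05074329] 2.6845011088396773 11.44359596985459
```

Steady. I finish tightening.

>>> jog_arm --plan '[0,0,0,0,0,-2,0,0,0,0,0,-6,0,0,0,0,0,-10,0,0,0,0,0,-14,0,0,0,0,0,-18,0,0,0,0,0,-22,0,0,0,0,0,-26,0,0,0,0,0,-30,0,0,0,0,0,-33,0,0,0,0,0,-33,0,0,0,0,0,-33]'

```text
clock: 13.55
eef_pos: [546.2, 0.7, 104.7]
eef_rot: [-3.141, 0.002, 2.11]
wrist_force: [-9.7, -8.5, 2.2]
finger_gap: 11.6
finger_force: 113.6
```

```bash
python3 -c "
from h import *
rep()"
```

```text
t 13.55 along 57.4 lat -1.56 push 11.46 latF 5.88 2.2173915438889784 [-1.84711721  1.923794    0.03331081] 2.109813601988548 11.560465382251165
```

>>> jog_arm --plan '[-0.0004,-0.0009,0,0,0,0,-0.0005,-0.0013,0,0,0,0,-0.0005,-0.0013,0,0,0,0]'

```text
clock: 13.85
eef_pos: [546.1, 0.3, 104.7]
eef_rot: [3.14, 0.001, 2.11]
wrist_force: [-6.2, -0.3, 0.7]
finger_gap: 11.7
finger_force: 113.6
```

```bash
python3 -c "
from h import *
rep()"
```

```text
t 13.85 along 57.0 lat -1.55 push 2.59 latF 5.59 0.7164614255113473 [-0.35811004  1.30177803  0.05672205] 2.1099439511174065 11.70719206039897
```

The push fell from 11.5 to 2.6 N with only 0.4 mm of tool travel, so the collar is clamped. I release and lift.

>>> jog_arm --plan '[0,0,0,0,0,0,0,0,0,0,0,0,0,0,0,0,0,0,0,0,0,0,0,0,0,0,0,0,0,0,0,0,0,0,0,0,0,0,0.01,0,0,0,0,0,0.03,0,0,0,0,0,0.055,0,0,0,0,0,0.08,0,0,0,0,0,0.1,0,0,0,-0.04,-0.02,0.11,0,0,0,-0.08,-0.05,0.11,0,0,0,-0.12,-0.09,0.11,0,0,0,-0.15,-0.12,0.11,0,0,0,-0.15,-0.12,0.11,0,0,0]' --claw 0.06

```text
clock: 15.45
eef_pos: [392.9, -122.2, 214.5]
eef_rot: [3.141, 0.002, 2.105]
wrist_force: [0.3, 0.4, 1.6]
finger_gap: 59.9
finger_force: 0.0
```

Run:
```python
from h import *
p,D=shot('top');W=cloud('top',D)
r=(abs(W[...,0]-545.5)<40)&(abs(W[...,1]-0.5)<40)&(W[...,2]>105)&(W[...,2]<142);w=W[r]
print(len(w),w.mean(0),(w.mean(0)[:2]-[523.46,-52.06])@d,cv2.minAreaRect(w[w[:,2]>125][:,:2].astype(np.float32)))
rep()
q,_=shot('scene');cv2.imwrite('pics/c5.png',np.hstack([cv2.resize(p[180:360,250:450,::-1],(400,360)),cv2.resize(q[150:330,300:500,::-1],(400,360))]))
```

```text
154 [544.04094477   1.02390264 131.32026625] 56.92805030018343 ((545.2190551757812, 0.7581367492675781), (12.073792457580566, 35.775291442871094), 31.636714935302734)
t 15.5 along -111.84 lat 94.14 push -0.22 latF -0.4 0.9605725830168532 [ 0.02613476 -0.1286722   0.00036847] 2.105944540691152 60.08890712899289
```

View pics/c5.png

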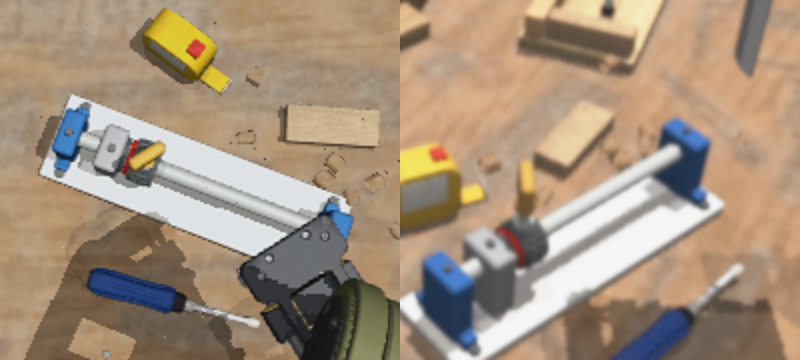

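The collar sits against the pad at (130,155), with the wing at its tight angle and the loose things where they were. I hand in.

```bash
python3 -c "
from h import *
print(manip.sign_off())"
```

```text
the job is handed in; nothing more can be done
None
```

I handed the job in at about 15.5 s: the collar is clamped against the pad at an estimated 9 N (my force and position readings put it between 8 and 9.5 N), the wing screw is tight again, and the loose things round the rail are where they were.

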